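# Tip the nozzles into one corner of the box and hold it

## Robot

A 7-joint arm with a two-finger parallel gripper is mounted at the origin on a cart in front of the work surface, level with it; the furniture and walls round the work are solid. World frame = base frame: x ahead of the robot, y to its left, z up, the work surface at z = 0. Lengths are in mm, angles in rad, forces in N, time in s.
With the tool pointing down it reaches from about 400 to 750 mm from the base axis. Payload 19.5 kg.
Tool frame: the origin (TCP) lies midway between the tips of the shut fingers; the grasp point (between the pads) lies r.grasp_offset behind it (r.grasp_offset is the distance from the TCP to the grasp point, in mm); z points along the fingers, y is the line along which they close (so a half turn about z gives the same grasp; the last joint's range is limited). The gripper opens to 85 mm and grips with 20 to 120 N. Pads are 22 mm wide; open, the fingers measure 114 mm over their backs; the gripper's body (76 mm by 85 mm) begins 54 mm behind the grasp point. The pads swing forward as they close: fully open they stand 13 mm farther back than shut.
Start: joints at [1.154, 0.707, -0.028, 1.485, 0.022, 0.951, -0.075], TCP at [210.491, -535.059, 231.268] pointing down, gripper open.
Joint ranges: [-2.71, 2.71], [-0.32, 2.16], [-1.57, 1.52], [0, 2.45], [-1.46, 4.6], [0, 2.02], [-2.83, 2.83]. Speed limits (rad/s): [1.89, 1.89, 2.57, 2.57, 3.01, 3.01, 3.01].

## Interface

Orientations are given as a rotation vector (axis times angle).
In Python, from bench import monitor, optics, finish_job, r gives the robot as it stands.
- The arm moves only by the tool move_arm, never from a script. Its argument "moves" is text: rows parted by semicolons, each of 7 numbers parted by spaces: the shift along the tool's x, y, z in mm, then the turn, a rotation vector about the tool's x, y, z in degrees, then the gripper command: -1 is shut, 1 is fully open, values between are in proportion. A call has 1 to 20 rows; each row is the pose to reach, as a shift and turn from the pose commanded when the call began, along the tool's axes at that moment; what a row does not reach only later rows make up. A row lasts 1/12 s, in which the tool goes at most 41.7 mm and 7.16 degrees, less where a joint would pass 70% of its speed; a pose out of reach is approached as far as the arm can. A call with a gripper value outside its range is refused whole. The fingers move at their own pace and stop on an object; "squeeze" is the grip in N (left out, the last holds). Time passes only in rows, so rows that repeat a pose let the fingers close. It gives the time, the measured TCP pose, the force, the opening and the grip force at its end, in the units of the state.
- monitor.get_state(): the state, without advancing time (a new reading comes with each control period).
- optics.camera(name): name is "scene" or "top"; returns (picture, depth): 420x560x3 uint8, blue, green, red; 420x560 float32, mm along the optical axis (not along the pixel's ray), 0 where there is no reading.
- optics.calibration(name): a dict with "vertical_fov" (degrees; the focal length in pixels is half the picture's height over the tangent of half this angle, whatever the lens; pixels are square), "cx", "cy" (the principal point, pixels), "extrinsics" (4x4, takes a point from world to camera coordinates). Camera axes: x right, y up, looking along -z (the intrinsics and any distortion apply to the point x, -y, -z); pixel columns grow to the right and rows downward; lengths in mm; the calibration is good to about 2 mm. A picture is of the moment at which its call begins. calibration takes no time and is no camera call.
- finish_job(): hands the job in; it is judged then, once.
The state is a dict: "t": time; "q": joint angles; "qd": joint speeds; "joint_torque": joint torques, N m; "eef_pos": TCP position; "ee_rot": TCP orientation; "wrist_force": force on the tool from outside, world axes, zero at the start; "wrist_torque": the same for the moment, N m; "width": finger opening in mm; "grip_force": force on a finger pad.
Only numpy, scipy, OpenCV 4.12 (cv2) and the standard library are available. Lean on these libraries where they do the work, as an engineer would, in place of code of your own. Each camera call takes 0.05 s, during which the arm holds its last target. There are 200 camera calls.

## Task

I want to pick the three piping nozzles out of the bamboo box and drop them into the ramekin. Take the box by a wall and tip it by about 30 degrees towards its near corner on the ramekin's side, so that all three nozzles slide together into that corner, with just that low corner resting lightly on the worktop to steady the box. Finish still holding it tipped like that, nozzles at rest, and leave the other things where they stand.

Things in the scene. Friction and masses are not known exactly. Their poses are not given: they have to be found in the camera images.
- box_center (a point): Centre of the small open bamboo drawer box (light wood, 150 x 180 x 55 mm, 0.19 to 0.31 kg), half-way up, 27.5 mm above its underside. Axes: x across its 150 mm width, away from the robot (within 0.3 rad); y along its 180 mm length, to the robot's left; z up out of its mouth.
- box: The same box: middle of its underside, same axes. Four straight upright walls 9 mm thick and 55 mm high (outer faces 75 mm from the middle in x, 90 mm in y), inner floor 6 mm above the underside; a wall can be taken from above, one finger inside and one outside. Inside the left, right and far walls 30 mm or more are free for a finger.
- corner_near_left (a point): The box's outer underside corner at its near left (-75, +90 mm from the middle of the underside): what touches down when the box is tipped that way. Axes as the box's.
- corner_near_right (a point): The same at the near right corner (-75, -90 mm).
- corner_far_left (a point): The same at the far left corner (+75, +90 mm).
- corner_far_right (a point): The same at the far right corner (+75, -90 mm).
- nozzle_a_center (a point): Centre of the largest piping nozzle, a smooth whitish-grey cone 40 mm long, 27 mm wide at its foot, about 18 g, standing loose in the box. z runs from the wide end to the tip. The nozzles slide on the box with a friction coefficient of 0.2 to 0.3.
- nozzle_b_center (a point): Centre of the middle piping nozzle, 40 mm long, 25 mm wide; it lies loose on its side in the box. Axes as for the first.
- nozzle_c_center (a point): Centre of the smallest piping nozzle, 40 mm long, 23 mm wide; it stands loose in the box. Axes as for the first.
- ramekin_center (a point): Centre, half-way up, of the empty white ribbed ramekin, 69 mm wide, 46 mm tall, standing on the worktop to the near left or the near right of the box. It shows which near corner is meant. Not to be moved.
- tin_center (a point): Centre, half-way up, of a closed food tin, 75 mm wide, 58 mm tall, on the other side of the box from the ramekin. Not to be moved.
- cutter_center (a point): Centre, half-way up, of a steel ring cutter, 74 mm wide, 38 mm tall, behind the box. Not to be moved.
- work_bench: The worktop, a level pale bench whose top is at z = 0 (the body's origin lies under it near the floor).
Things that resemble listed ones, but are neither listed nor needed, are in the scene too. Leave any green look-alike of the box alone.

How it is judged:
By the outcome, as a careful person would: the job done as asked, in the order asked, and still so for the second after the job is handed in, while the arm keeps its last pose, push and grip.
It also fails if it takes over 54 s, if anything falls off the work surface, if the arm or the gripper's body presses on something with over 40 N, if the wrist force passes 120 N, or if a joint passes its speed limit or range.

## Working session

There is one attempt and no reset: what is moved stays moved. The work goes in short steps, Python scripts to look and compute and a tool call to move; the robot and the scene stay as the last step left them, time stands still between calls to the robot, and variables do not carry over. Pictures are saved under pics/ and viewed, at most 10 in all, crops included, and the job is handed in when it is done.

Besides the shell and the picture viewer there is one more tool, called after "Request:" as a command line: name --argument value ..., lists and objects as JSON in quotes. move_arm: Moves the arm, as the interface text tells. Its arguments: {"type":"object","properties":{"moves":{"type":"string"},"squeeze":{"type":"number"}},"required":["moves"]}

```bash
mkdir -p pics; ls; python3 - <<'E'
from bench import monitor, optics, r
import cv2, numpy as np
s=monitor.get_state(); print(s, r.grasp_offset)
for n in ("scene","top"):
    p,d=optics.camera(n); cv2.imwrite(f"pics/{n}0.png",p); np.savez(f"{n}0.npz",p=p,d=d)
    print(n,optics.calibration(n))
E
```

```text
pics
{'t': 0.0, 'q': array([ 1.15429108,  0.70709402, -0.0276349 ,  1.48501933,  0.02195396,
        0.95092908, -0.07550607]), 'qd': array([ 4.33974208e-04,  4.24725731e-04,  1.66844929e-04, -2.03229675e-04,
       -1.52068411e-03,  1.99145882e-05, -3.72407053e-04]), 'joint_torque': array([ 8.66886767e-04, -8.83200574e+01,  1.23511914e+00, -2.36166376e+01,
        1.69268885e-02,  6.48798770e-03, -1.26769703e-05]), 'eef_pos': array([ 210.41486741, -534.81110419,  230.82766919]), 'ee_rot': array([-3.08548161e+00, -5.85062909e-01,  3.21085602e-04]), 'wrist_force': array([-0.42110266, -0.02827076,  0.28824242]), 'wrist_torque': array([-0.01354831,  0.01567908, -0.03627333]), 'grip_force': 0.0, 'width': 85.5825516483759} 18.700000000000003
scene {'vertical_fov': 51.65758140182709, 'cx': 284.019266531773, 'cy': 206.1289907833007, 'extrinsics': array([[ 7.73087723e-01, -6.34296038e-01,  1.97697774e-03,
        -5.90838187e+02],
       [ 4.45754375e-01,  5.45502971e-01,  7.09739069e-01,
         1.57291019e+02],
       [-4.51263127e-01, -5.47809315e-01,  7.04461884e-01,
        -1.45983165e+03],
       [ 0.00000000e+00,  0.00000000e+00,  0.00000000e+00,
         1.00000000e+00]])}
top {'vertical_fov': 49.94829391993229, 'cx': 283.98409641461484, 'cy': 204.72845734219695, 'extrinsics': array([[ 1.18163585e-02, -9.99855741e-01,  1.22012433e-02,
        -2.67896609e+02],
       [ 9.92619458e-01,  1.32019127e-02,  1.20550074e-01,
        -4.71762390e+02],
       [-1.20693763e-01,  1.06867286e-02,  9.92632263e-01,
        -1.16328801e+03],
       [ 0.00000000e+00,  0.00000000e+00,  0.00000000e+00,
         1.00000000e+00]])}
```

View pics/scene0.png

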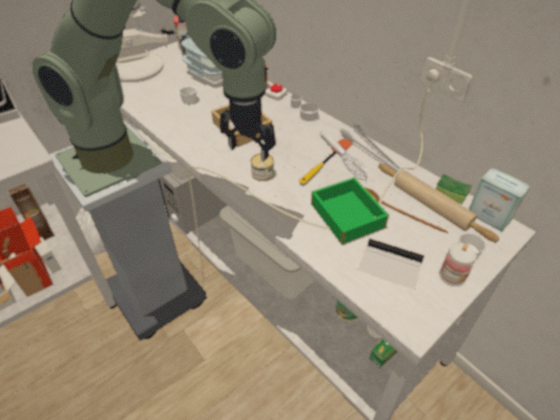

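View pics/top0.png

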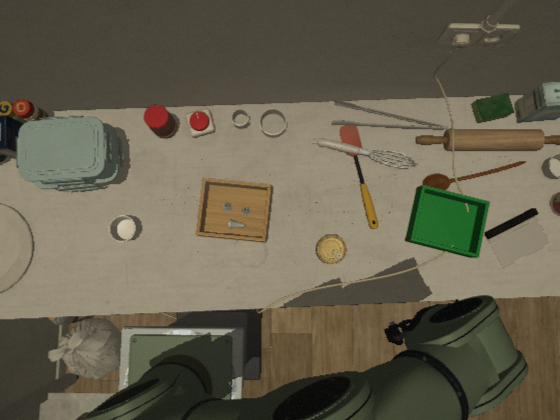

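The scene view shows the wooden box at about (241,122), partly hidden by the gripper, the ramekin at (188,95), the yellow tin at (262,167) and the green look-alike box at (349,209). The top view shows the bamboo box at (234,210) holding 3 nozzles. The white ramekin is at (125,228), near left, the tin at (332,249), the ring cutter at (273,123) and the green box at (447,221).

Candidates for the box are the bamboo one at (234,210) and the green one at (447,221). I choose bamboo. Candidates for the ramekin are the white cup at (125,228) and the white item at (556,167). I choose (125,228), so the corner is near left.

```bash
cat > h.py <<'E'
import numpy as np, cv2
from bench import monitor, optics, r
from scipy.spatial.transform import Rotation as R
def K(n):
    c=optics.calibration(n); return 210/np.tan(np.radians(c["vertical_fov"]/2)),c["cx"],c["cy"],np.array(c["extrinsics"])
def cloud(n,d):
    f,cx,cy,E=K(n); v,u=np.mgrid[0:420,0:560]
    P=np.stack([(u-cx)*d/f,-(v-cy)*d/f,-d],-1)
    return (P-E[:3,3])@E[:3,:3]
def proj(n,P):
    f,cx,cy,E=K(n); q=np.atleast_2d(P)@E[:3,:3].T+E[:3,3]
    return np.stack([cx+f*q[:,0]/-q[:,2],cy-f*q[:,1]/-q[:,2]],-1)
E
python3 - <<'E'
from h import *
for n in("top","scene"):
    z=np.load(n+"0.npz"); p,d=z["p"],z["d"]; C=cloud(n,d)
    pts=dict(top=[(125,228),(332,249),(273,123),(234,210),(160,210),(447,221)],scene=[(188,95),(262,160),(309,112)])[n]
    for u,v in pts: print(n,u,v,C[v,u].round(1))
    if n=="top":
        m=(C[...,2]>46)&(C[...,2]<65)&(d>0); m[:170]=0;m[250:]=0;m[:,:190]=0;m[:,280:]=0
        Q=C[m]; print("rim n",m.sum(),"z",np.percentile(Q[:,2],[5,50,95]))
        rect=cv2.minAreaRect(Q[:,:2].astype(np.float32)); print(rect,cv2.boxPoints(rect))
        cv2.imwrite("pics/boxcrop.png",cv2.resize(p[165:255,95:350],None,fx=3,fy=3,interpolation=cv2.INTER_CUBIC))
    else:
        m=(C[...,2]>46)&(C[...,2]<65)&(d>0);m[:100]=0;m[145:]=0;m[:,:205]=0;m[:,275:]=0
        Q=C[m];hsv=cv2.cvtColor(p,cv2.COLOR_BGR2HSV)[m];Q=Q[hsv[:,1]>60]; print("scene rim",len(Q),Q.min(0),Q.max(0),np.median(Q[:,2]))
E
```

```text
top 125 228 [409.7 162.    5.9]
top 332 249 [ 359.4 -386.2   54.5]
top 273 123 [ 707.  -229.1   -0.9]
top 234 210 [ 462.1 -127.6    4.9]
top 160 210 [460.   72.5   0. ]
top 447 221 [ 439.5 -702.5    7.4]
rim n 910 z [49.62841566 54.7919161  58.19642949]
((459.3870849609375, -129.55593872070312), (180.18675231933594, 150.281005859375), 85.13928985595703) [[ 376.88287  -212.95837 ]
 [ 526.62335  -225.69223 ]
 [ 541.8913    -46.153503]
 [ 392.15082   -33.419647]]
scene 188 95 [389.1 127.9  40.8]
scene 262 160 [ 216.2 -582.1  249.2]
scene 309 112 [ 719.9 -206.    -3.6]
scene rim 146 [ 373.60993015 -232.0345824    46.09400228] [528.00695851 -33.25008593  57.45263088] 51.69858399863392
```

View pics/boxcrop.png

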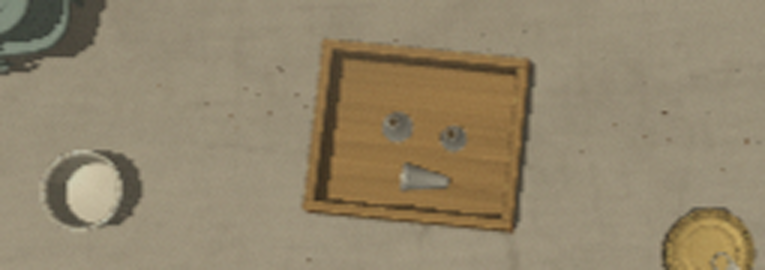

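The crop shows the box with two nozzles standing at about (396,125) and (452,138), and one lying at (425,178). The ramekin is to the left at (90,190). The rim fit gives the box centre as (459,-130), yaw about -4.9°, and a rim height of about 55 mm. I'll take the far wall at its middle, with the tool's y along the box's x.

Request:
move_arm --moves "443 -255 81 0 0 -63.7 -0.15;443 -255 81 0 0 -63.7 -0.15;443 -255 81 0 0 -63.7 -0.15;443 -255 81 0 0 -63.7 -0.15;443 -255 81 0 0 -63.7 -0.15;443 -255 81 0 0 -63.7 -0.15;443 -255 81 0 0 -63.7 -0.15;443 -255 81 0 0 -63.7 -0.15;443 -255 81 0 0 -63.7 -0.15;443 -255 81 0 0 -63.7 -0.15;443 -255 81 0 0 -63.7 -0.15;443 -255 81 0 0 -63.7 -0.15;443 -255 81 0 0 -63.7 -0.15;443 -255 81 0 0 -63.7 -0.15;443 -255 81 0 0 -63.7 -0.15;443 -255 81 0 0 -63.7 -0.15;443 -255 81 0 0 -63.7 -0.15;443 -255 81 0 0 -63.7 -0.15" --squeeze 60

```text
t: 1.6
eef_pos: [529.0, -136.5, 150.5]
ee_rot: [2.314, 2.124, -0.0]
wrist_force: [-0.1, 1.2, 0.1]
width: 36.5
grip_force: 0.0
```

```bash
python3 - <<'E'
from h import *
s=monitor.get_state(); print(s["t"],s["eef_pos"],s["q"].round(2),s["width"]); print(R.from_rotvec(s["ee_rot"]).as_matrix().round(3))
for n in("scene","top"):
    p,d=optics.camera(n); C=cloud(n,d); np.savez(f"{n}1.npz",p=p,d=d)
    if n=="scene":
        cv2.imwrite("pics/s1.png",cv2.resize(p[60:180,150:310],None,fx=4,fy=4))
        m=(C[...,2]>49)&(C[...,2]<62)&(d>0)&(C[...,0]>350)&(C[...,0]<560)&(C[...,1]>-250)&(C[...,1]<0)
        Q=C[m];rc=cv2.minAreaRect(Q[:,:2].astype(np.float32)); print(len(Q),rc,np.median(Q[:,2]))
E
```

```text
1.6 [ 528.99228583 -136.54756587  150.49040387] [ 0.31  0.78 -0.23  1.69  0.25  0.7  -0.13] 36.52926699498587
[[ 0.086  0.996 -0.   ]
 [ 0.996 -0.086 -0.   ]
 [-0.    -0.    -1.   ]]
327 ((455.90960693359375, -134.70062255859375), (188.80270385742188, 155.5408172607422), 85.41297912597656) 52.401242569169405
```

View pics/s1.png

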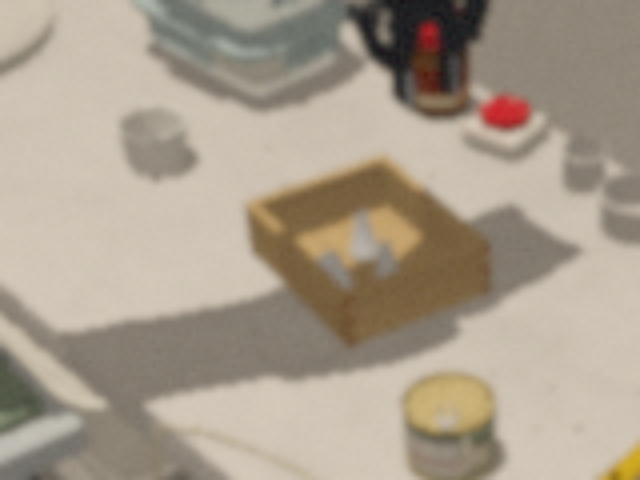

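The crop shows the box open and unobstructed, with the nozzles inside at about (365,240), (340,265) and (385,258). The gripper hangs above the far wall around (420,60). I'm lowering onto the far wall.

Request:
move_arm --moves "0 0 40 0 0 0 -0.15;0 0 75 0 0 0 -0.15;0 0 95 0 0 0 -0.15;0 0 110 0 0 0 -0.15;0 0 120 0 0 0 -0.15;0 0 130 0 0 0 -0.15;0 0 130 0 0 0 -0.15;0 0 130 0 0 0 -0.15"

```text
t: 2.37
eef_pos: [529.5, -135.7, 20.6]
ee_rot: [2.313, 2.126, 0.0]
wrist_force: [0.4, -0.4, 0.6]
width: 36.5
grip_force: 0.0
```

```bash
python3 - <<'E'
from h import *
s=monitor.get_state(); print(s["eef_pos"],s["wrist_force"])
p,d=optics.camera("scene"); q,_=optics.camera("top")
a=cv2.resize(p[60:160,170:310],None,fx=4,fy=4); b=cv2.resize(q[150:250,180:290],None,fx=4,fy=4)
b=cv2.resize(b,(240,400)) if 0 else b[:, :240*1] 
cv2.imwrite("pics/s2.png",a)
E
```

```text
[ 529.50522592 -135.68270582   20.60812848] [ 0.3894909  -0.36000117  0.55233187]
```

View pics/s2.png

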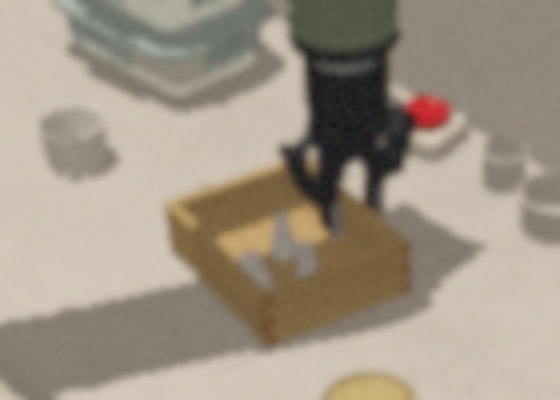

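The fingers straddle the far wall: one is inside at (330,215), the other outside at (375,190). The nozzles at about (255-305,250) are clear. I'm closing the gripper.

Request:
move_arm --moves "0 0 0 0 0 0 -0.4;0 0 0 0 0 0 -0.6;0 0 0 0 0 0 -0.8;0 0 0 0 0 0 -1;0 0 0 0 0 0 -1;0 0 0 0 0 0 -1;0 0 0 0 0 0 -1;0 0 0 0 0 0 -1;0 0 0 0 0 0 -1;0 0 0 0 0 0 -1" --squeeze 60

```text
t: 3.3
eef_pos: [529.5, -135.6, 20.8]
ee_rot: [2.313, 2.126, 0.0]
wrist_force: [-1.5, 1.0, 7.9]
width: 8.3
grip_force: 59.0
```

```bash
python3 - <<'E'
from h import *
s=monitor.get_state(); print(s["eef_pos"],s["ee_rot"],s["wrist_force"],s["width"])
p,d=optics.camera("top"); C=cloud("top",d)
m=(C[...,2]>46)&(C[...,2]<62)&(d>0)&(C[...,0]>350)&(C[...,0]<520)&(C[...,1]>-250)&(C[...,1]<0)
Q=C[m][:,:2].astype(np.float32); print(cv2.minAreaRect(Q))
m=m&(C[...,0]<490); Q=C[m]
yaw=-.0848; c,s_=np.cos(yaw),np.sin(yaw); B=Q[:,:2]@np.array([[c,-s_],[s_,c]])
print(B.min(0),B.max(0),"left outer, near outer in box-aligned coords")
E
```

```text
[ 529.5178107  -135.64081622   20.80607033] [2.31271414e+00 2.12568268e+00 3.70622276e-04] [-1.492989    1.04193973  7.85844022] 8.293090772423035
((452.4219055175781, -169.37045288085938), (99.84367370605469, 140.71583557128906), 85.13555145263672)
[ 394.78386259 -180.35795546] [506.47246579 -80.51379295] left outer, near outer in box-aligned coords
```

```bash
cat > plan.py <<'E'
from h import *
c=np.array([90.,-145.5,20.8])   # low corner in the tool frame
def pose(az,tilt,lift,start):    # az: 0 = near, 90 = left; in the initial (untilted) tool frame
    a=np.radians(az); d=np.array([-np.cos(a),np.sin(a)])     # box x,y
    Rt=R.from_rotvec(np.radians(tilt)*np.array([d[0],-d[1],0]))
    return Rt, c-Rt.apply(c)+[0,0,-lift]
def rows(wps,start):
    R0,p0=pose(*start,start)
    for w in wps:
        Rt,p=pose(*w,start); s=R0.inv().apply(p-p0); v=np.degrees((R0.inv()*Rt).as_rotvec())
        print(*[f"{x:g}" for x in s.round(0)],*[f"{x:g}" for x in (v*2).round()/2],"-1",sep=" ",end=";")
    print()
E
python3 - <<'E'
from plan import *
rows([(25,0,4),(25,0,8),(25,0,12),(25,0,15)]+[(25,t,15) for t in np.linspace(1.5,24,16)],(25,0,0))
B=(25,24,15)
rows([(25+40*k/14,24+6*k/14,15) for k in range(1,15)]+[(65,30,15)]*6,B)
C=(65,30,15)
rows([(65-15*k/6,30,15) for k in range(1,7)]+[(50.2,30,15)]*4,C)
E
```

```text
0 0 -4 0 0 0 -1;0 0 -8 0 0 0 -1;0 0 -12 0 0 0 -1;0 0 -15 0 0 0 -1;0 -1 -19 -1.5 -0.5 0 -1;1 -1 -24 -2.5 -1.5 0 -1;1 -2 -28 -4 -2 0 -1;1 -3 -33 -5.5 -2.5 0 -1;2 -4 -37 -7 -3 0 -1;2 -5 -41 -8 -4 0 -1;3 -6 -46 -9.5 -4.5 0 -1;3 -7 -50 -11 -5 0 -1;4 -9 -54 -12 -5.5 0 -1;5 -10 -58 -13.5 -6.5 0 -1;5 -12 -62 -15 -7 0 -1;6 -13 -66 -16.5 -7.5 0 -1;7 -15 -71 -17.5 -8 0 -1;8 -17 -75 -19 -9 0 -1;9 -19 -78 -20.5 -9.5 0 -1;10 -21 -82 -22 -10 0 -1;
1 0 -2 0 -1 -0.5 -1;2 1 -3 0.5 -2.5 -0.5 -1;3 1 -4 0.5 -3.5 -1 -1;5 2 -5 1 -5 -1 -1;6 3 -6 1.5 -6 -1.5 -1;7 3 -6 2 -7.5 -1.5 -1;9 4 -7 2.5 -8.5 -2 -1;10 5 -7 3 -10 -2 -1;11 5 -6 4 -11 -2.5 -1;12 6 -6 4.5 -12.5 -3 -1;14 7 -5 5.5 -13.5 -3 -1;15 8 -4 6.5 -14.5 -3.5 -1;16 8 -3 7.5 -15.5 -3.5 -1;17 9 -1 8.5 -16.5 -4 -1;17 9 -1 8.5 -16.5 -4 -1;17 9 -1 8.5 -16.5 -4 -1;17 9 -1 8.5 -16.5 -4 -1;17 9 -1 8.5 -16.5 -4 -1;17 9 -1 8.5 -16.5 -4 -1;17 9 -1 8.5 -16.5 -4 -1;
-1 -1 -2 -1 0.5 0.5 -1;-2 -2 -4 -2 1 0.5 -1;-3 -3 -5 -3.5 2 1 -1;-4 -4 -7 -4.5 2.5 1.5 -1;-6 -5 -8 -5.5 3 1.5 -1;-7 -6 -9 -6.5 4 2 -1;-7 -6 -9 -6 4 2 -1;-7 -6 -9 -6 4 2 -1;-7 -6 -9 -6 4 2 -1;-7 -6 -9 -6 4 2 -1;
```

Request:
move_arm --moves "0 0 -4 0 0 0 -1;0 0 -8 0 0 0 -1;0 0 -12 0 0 0 -1;0 0 -15 0 0 0 -1;0 0 -15 0 0 0 -1;0 0 -15 0 0 0 -1" --squeeze 70

```text
t: 3.85
eef_pos: [529.5, -135.6, 35.5]
ee_rot: [2.313, 2.126, 0.0]
wrist_force: [-0.5, 0.2, -3.5]
width: 7.8
grip_force: 68.3
```

```bash
python3 - <<'E'
from h import *
s=monitor.get_state(); print(s["eef_pos"],s["wrist_force"],s["wrist_torque"],s["width"],s["grip_force"])
p,d=optics.camera("scene"); C=cloud("scene",d)
cv2.imwrite("pics/s3.png",cv2.resize(p[60:160,170:310],None,fx=4,fy=4))
E
```

```text
[ 529.47953097 -135.61739623   35.47188419] [-0.50480164  0.18225382 -3.49473343] [ 0.02165114 -0.25573384 -0.01995629] 7.7757250944355345 68.28133463859558
```

View pics/s3.png

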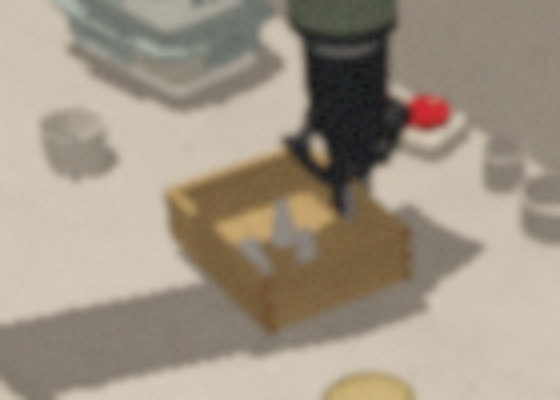

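The box is lifted level, with its shadow visible under it and the nozzles still in place at about (255-305,245). The load is 3.5 N. Next is the first tilt, mainly towards the near wall.

Request:
move_arm --moves "0 -1 -4 -1.5 -0.5 0 -1;1 -1 -9 -2.5 -1.5 0 -1;1 -2 -13 -4 -2 0 -1;1 -3 -18 -5.5 -2.5 0 -1;2 -4 -22 -7 -3 0 -1;2 -5 -26 -8 -4 0 -1;3 -6 -31 -9.5 -4.5 0 -1;3 -7 -35 -11 -5 0 -1;4 -9 -39 -12 -5.5 0 -1;5 -10 -43 -13.5 -6.5 0 -1;5 -12 -47 -15 -7 0 -1;6 -13 -51 -16.5 -7.5 0 -1;7 -15 -56 -17.5 -8 0 -1;8 -17 -60 -19 -9 0 -1;9 -19 -63 -20.5 -9.5 0 -1;10 -21 -67 -22 -10 0 -1;10 -21 -67 -22 -10 0 -1;10 -21 -67 -22 -10 0 -1;10 -21 -67 -22 -10 0 -1;10 -21 -67 -22 -10 0 -1"

```text
t: 5.57
eef_pos: [538.7, -124.2, 133.8]
ee_rot: [2.054, 1.88, 0.134]
wrist_force: [-0.0, 0.2, -4.3]
width: 8.1
grip_force: 70.2
```

```bash
python3 - <<'E'
from h import *
s=monitor.get_state(); print(s["eef_pos"],s["q"].round(2),s["wrist_force"],s["wrist_torque"],s["width"],s["grip_force"])
p,d=optics.camera("scene"); q,_=optics.camera("top")
cv2.imwrite("pics/s4.png",np.hstack([cv2.resize(p[50:160,180:280],None,fx=4,fy=4),cv2.resize(q[160:270,190:290],None,fx=4,fy=4)]))
E
```

```text
[ 538.65553707 -124.24520031  133.84438282] [-0.06  0.76  0.24  2.06 -0.87  0.    0.86] [-0.01179025  0.16161755 -4.29979641] [0.36554435 0.29200168 0.02222532] 8.05643646132136 70.1988959312439
```

View pics/s4.png

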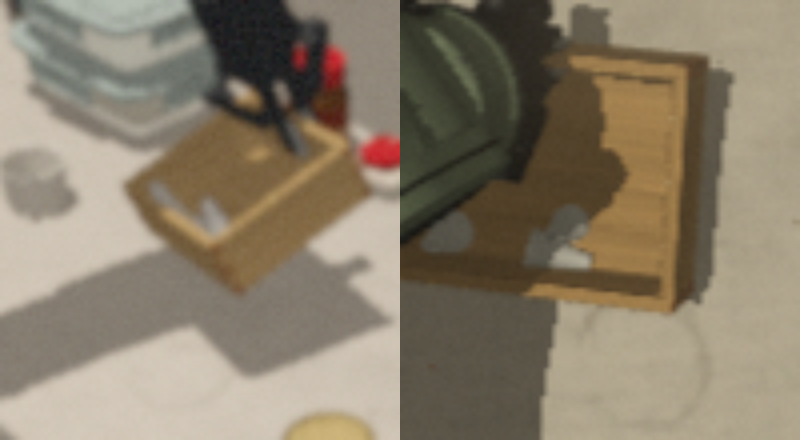

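Left half: the box is tilted towards the near side, with nozzles at about (165,200) and (215,215) along the near wall. Right half: two nozzles at (555,245) and one at (445,235). However, the TCP is 31 mm above the commanded height and q6 sits at its limit of 0, so this tool lean is out of reach. I'll fit the arm's kinematics from the recorded states to choose a better grasp.

```bash
cat > kin.py <<'E'
from h import *
from scipy.optimize import least_squares
import itertools
S=[([ 1.15429108,0.70709402,-0.0276349,1.48501933,0.02195396,0.95092908,-0.07550607],[210.415,-534.811,230.828],[-3.08548161,-.585062909,.000321]),
([.31,.78,-.23,1.69,.25,.7,-.13],[528.99,-136.55,150.49],[2.314,2.124,0])]
s=monitor.get_state(); S.append((s["q"],s["eef_pos"],s["ee_rot"]))
rz=lambda a:R.from_euler("z",a); ry=lambda a:R.from_euler("y",a)
def fk(q,k,sg):
    h,a,b,t,e1,e2,e3,c7,x0,c1=k; s1,s3,s5,s7=sg
    o=rz(s1*q[0]+c1)*ry(q[1]); p=np.array([0,0,h])+rz(s1*q[0]+c1).apply([x0,0,0])+o.apply([0,0,a]); o=o*rz(s3*q[2]); p=p+o.apply([e1,0,0])
    o=o*ry(q[3]); p=p+o.apply([e2,0,b]); o=o*rz(s5*q[4])*ry(q[5]); p=p+o.apply([e3,0,t])
    return p,o*rz(s7*q[6]+c7)
def fit():
    best=None
    for sg in itertools.product((1,-1),repeat=4):
        for c7 in (0,np.pi/2,np.pi,-np.pi/2):
            def f(k):
                out=[]
                for i,(q,p,w) in enumerate(S):
                    pp,o=fk(q,k,sg); g=.1 if i==1 else 1
                    out+=list(g*(pp-p)/2)+list(g*100*(o.inv()*R.from_rotvec(w)).as_rotvec())
                return np.array(out+[k[4]/100,k[5]/100,k[6]/100,k[8]/100,k[9]*10])
            z=least_squares(f,[200,400,400,200,0,0,0,c7,0,0],loss="soft_l1")
            if best is None or z.cost<best[0]: best=(z.cost,sg,z.x,f(z.x))
    return best
if __name__=="__main__":
    print([x for x in dir(r) if x[0]!="_"]); print(s["q"].round(3),s["ee_rot"])
    c,sg,k,res=fit(); print(c,sg,k.round(2)); print(res.round(1))
    np.savez("kin.npz",sg=sg,k=k)
E
python3 kin.py
```

```text
['MotionError', 'grasp_offset']
[-6.300e-02  7.630e-01  2.430e-01  2.065e+00 -8.630e-01  1.000e-03
  8.600e-01] [2.05482106 1.87926534 0.1339034 ]
1.56729307716323 (-1, -1, -1, -1) [ 3.0512e+02  5.4107e+02  2.9053e+02  3.2576e+02 -1.9040e+01  3.9600e+00
 -4.2700e+00 -4.7700e+00 -1.1000e-01 -5.0000e-02]
[ 0.1  0.1 -0.   0.  -0.  -0.2  0.1  0.1  0.1  0.  -0.   0.   0.   0.
 -0.  -0.9  1.7  0.2 -0.2  0.  -0.  -0.  -0.5]
```

```bash
cat > cand.py <<'E'
from kin import fk
from h import *
from scipy.optimize import least_squares
z=np.load("kin.npz"); k,sg=z["k"],z["sg"]
lo=np.array([-2.71,-.32,-1.57,0,-1.46,0,-2.83]);hi=np.array([2.71,2.16,1.52,2.45,4.6,2.02,2.83])
yaw=-.0848; RB=R.from_euler("z",yaw)
def boxpose(az,tilt,lift=2,shift=(0,0)):
    a=np.radians(az); d=np.array([-np.cos(a),np.sin(a),0]); ax=np.array([-d[1],d[0],0])
    Rb=RB*R.from_rotvec(np.radians(tilt)*ax); cor=np.array([-75,90,0.])
    c0=np.array([459.4+shift[0],-129.6+shift[1],0])+RB.apply(cor)
    return c0+[0,0,lift]-Rb.apply(cor),Rb
def grasp(wall,along,lean,flip):   # tool pose in the box frame
    n={"far":(1,0),"right":(0,-1),"left":(0,1)}[wall]; y=np.array([*n,0.])*(1 if flip else -1)
    zt=R.from_rotvec(np.radians(lean)*y*(1 if flip else -1)).apply([0,0,-1])   # lean about outward normal
    o=R.from_matrix(np.stack([np.cross(y,zt),y,zt],1))
    g={"far":(70.5,along,40),"right":(along,-85.5,40),"left":(along,85.5,40)}[wall]
    return np.array(g)+18.7*zt,o
def ik(p,o,q0,reg=.02):
    f=lambda q:(lambda P:np.r_[(P[0]-p)/5,(P[1].inv()*o).as_rotvec()*20,reg*(q-q0)])(fk(q,k,sg))
    s=least_squares(f,np.clip(q0,lo+.06,hi-.06),bounds=(lo+.05,hi-.05)); P=fk(s.x,k,sg)
    return s.x,np.linalg.norm(P[0]-p),np.degrees((P[1].inv()*o).magnitude())
E
python3 - <<'E'
from cand import *
rng=np.random.default_rng(0)
for wall in("far","right","left"):
  for along in ((0,) if wall=="far" else (0,35)):
    for lean in (-30,-15,0,15,30):
      for flip in (0,1):
        g,o=grasp(wall,along,lean,flip); out=[]
        bp,bR=boxpose(50,0); best=None
        for _ in range(6):
            q0=np.array([.3,.8,0,1.7,0,.7,rng.uniform(-2,2)])+rng.normal(0,.3,7)
            x=ik(bp+bR.apply(g),bR*o,q0); 
            if best is None or x[1]+3*x[2]<best[1]+3*best[2]: best=x
        q=best[0]; errs=[best[1]+best[2]]
        for t in range(3,31,3):
            bp,bR=boxpose(50,t); q,e,a=ik(bp+bR.apply(g),bR*o,q); errs.append(e+a)
        print(wall,along,lean,flip,"err0 %.1f max %.1f end %.1f"%(errs[0],max(errs),errs[-1]),best[0].round(1),q.round(2))
E
```

```text
far 0 -30 0 err0 0.0 max 0.0 end 0.0 [-0.1  1.1  0.1  1.8  0.9  0.5  2.1] [-0.71  1.18  0.72  2.03  1.17  0.34  1.44]
far 0 -30 1 err0 0.0 max 0.0 end 0.0 [-0.4  1.1  0.6  1.8 -0.   0.3 -0.1] [-0.82  1.32  1.04  2.04 -0.17  0.13 -0.37]
far 0 -15 0 err0 0.0 max 0.0 end 0.0 [ 0.2  1.  -0.3  1.8  1.1  0.6  2.1] [-0.22  0.95 -0.07  2.13  1.66  0.79  1.12]
far 0 -15 1 err0 0.0 max 0.0 end 0.0 [-0.1  1.   0.3  1.8  0.1  0.3 -0.1] [-0.49  0.99  0.47  2.13  1.77  0.34 -2.13]
far 0 0 0 err0 0.0 max 7.0 end 7.0 [ 0.   1.   0.4  1.8 -0.7  0.5 -2.4] [-0.43  0.93  0.62  2.09 -1.41  0.05 -1.92]
far 0 0 1 err0 0.0 max 7.0 end 7.0 [ 0.2  1.   0.1  1.8 -0.1  0.4  0.2] [-0.43  0.93  0.62  2.09 -1.41  0.05  1.22]
far 0 15 0 err0 0.0 max 7.2 end 7.2 [ 0.2  1.   0.3  1.7 -0.9  0.7 -2.1] [-0.06  0.81  0.23  2.09 -1.41  0.05 -1.7 ]
far 0 15 1 err0 0.0 max 7.2 end 7.2 [ 0.2  1.   0.2  1.7 -0.8  0.7  0.9] [-0.06  0.81  0.23  2.09 -1.41  0.05  1.44]
far 0 30 0 err0 0.0 max 3.5 end 3.5 [ 0.4  1.1  0.1  1.6 -0.8  0.9 -2.1] [ 0.35  0.81 -0.2   2.09 -1.41  0.05 -1.49]
far 0 30 1 err0 0.0 max 3.5 end 3.5 [ 0.6  1.
[... 4165 characters left out ...]
 err0 0.0 max 8.9 end 8.9 [-0.   1.   0.1  1.9 -0.4  0.3 -1.2] [-0.63  1.04  0.64  2.11 -1.41  0.05 -0.57]
left 35 0 1 err0 0.0 max 0.0 end 0.0 [ 0.   1.   0.   1.9 -0.1  0.2  1.6] [-0.23  0.96 -0.15  2.24  1.94  0.66 -0.77]
left 35 15 0 err0 0.0 max 0.0 end 0.0 [-0.2  1.1  0.4  1.7 -0.5  0.8 -1.1] [-0.59  1.03  0.68  2.   -0.6   0.3  -1.32]
left 35 15 1 err0 0.0 max 0.0 end 0.0 [ 0.3  1.1 -0.6  1.6  0.6  0.9  0.9] [-0.24  0.93 -0.02  1.99  1.04  0.49  0.19]
left 35 30 0 err0 0.0 max 0.0 end 0.0 [ 0.1  1.1 -0.2  1.4  0.1  1.2 -1.7] [-0.28  0.99  0.17  1.73  0.28  0.72 -2.17]
left 35 30 1 err0 0.0 max 0.0 end 0.0 [ 0.1  1.1 -0.1  1.4  0.1  1.2  1.4] [-0.29  0.99  0.18  1.73  0.27  0.72  0.98]
```

```bash
cat > rel.py <<'E'
from h import *
def rel(targets,base=None):
    if base is None:
        s=monitor.get_state(); base=(s["eef_pos"],R.from_rotvec(s["ee_rot"]))
    for p,o in targets:
        d=base[1].inv().apply(p-base[0]); v=np.degrees((base[1].inv()*o).as_rotvec())
        print(*[f"{x:g}" for x in d.round(0)],*[f"{x:g}" for x in v.round(1)],end=" ;")
    print()
E
python3 - <<'E'
from rel import *
from scipy.spatial.transform import Slerp
s=monitor.get_state(); p0=s["eef_pos"]; R0=R.from_rotvec(s["ee_rot"]); Rt=R.from_rotvec([2.313,2.126,0]); pt=np.array([529.5,-135.6,40])
print(np.degrees((R0.inv()*Rt).magnitude()), R0.as_matrix().round(3))
sl=Slerp([0,1],R.concatenate([R0,Rt]))
rel([(p0+(pt-p0)*f,sl(f)) for f in np.linspace(.125,1,8)])
E
```

```text
21.001543191819835 [[ 0.115  0.946  0.302]
 [ 0.98  -0.057 -0.193]
 [-0.165  0.318 -0.934]]
0 -5 11 2.3 1.2 -0 ;1 -9 22 4.7 2.4 -0.1 ;1 -14 33 7 3.6 -0.1 ;2 -19 43 9.3 4.9 -0.1 ;2 -24 54 11.6 6.1 -0.2 ;3 -28 65 14 7.3 -0.2 ;3 -33 76 16.3 8.5 -0.2 ;3 -38 87 18.6 9.7 -0.3 ;
```

Request:
move_arm --moves "0 -5 11 2.3 1.2 0 -1;1 -9 22 4.7 2.4 0 -1;1 -14 33 7 3.6 0 -1;2 -19 43 9.3 4.9 0 -1;2 -24 54 11.6 6.1 0 -1;3 -28 65 14 7.3 0 -1;3 -33 76 16.3 8.5 0 -1;3 -38 87 18.6 9.7 0 -1;3 -38 87 18.6 9.7 0 -1;3 -38 87 18.6 9.7 0 -1;3 -38 87 18.6 9.7 0 -1;3 -38 87 18.6 9.7 0 -1"

```text
t: 6.67
eef_pos: [528.5, -136.0, 40.4]
ee_rot: [2.317, 2.12, -0.001]
wrist_force: [-0.1, -0.3, -3.4]
width: 8.0
grip_force: 70.2
```

```bash
python3 - <<'E'
from rel import *
s=monitor.get_state(); print(s["t"],s["eef_pos"],s["q"].round(2),s["wrist_force"])
rel([(np.array([529.5,-135.6,z]),R.from_rotvec([2.313,2.126,0])) for z in (40,24,21)])
E
```

```text
6.6667 [ 528.46858124 -135.99942519   40.39074623] [-0.02  1.01  0.42  1.77 -0.74  0.53  0.8 ] [-0.0676545  -0.28868322 -3.42726491]
0 1 0 0 0.1 -0.3 ;1 1 16 0 0.1 -0.3 ;1 1 19 0 0.1 -0.3 ;
```

Request:
move_arm --moves "0 1 8 0 0 0 -1;0 1 14 0 0 0 -1;0 1 17 0 0 0 -1;0 1 19 0 0 0 -1;0 1 19 0 0 0 -1;0 1 19 0 0 0 -1"

```text
t: 7.17
eef_pos: [529.3, -136.1, 20.9]
ee_rot: [-2.317, -2.12, 0.0]
wrist_force: [-2.4, 2.4, 9.7]
width: 8.2
grip_force: 72.1
```

Box is down. I'll release it and rise.

Request:
move_arm --moves "0 0 -1 0 0 0 -0.6;0 0 -1 0 0 0 -0.15;0 0 -1 0 0 0 -0.15;0 0 -1 0 0 0 -0.15;0 0 -1 0 0 0 -0.15;0 0 -20 0 0 0 -0.15;0 0 -50 0 0 0 -0.15;0 0 -85 0 0 0 -0.15;0 0 -120 0 0 0 -0.15;0 0 -150 0 0 0 -0.15;0 0 -150 0 0 0 -0.15"

```text
t: 8.08
eef_pos: [531.0, -137.1, 175.5]
ee_rot: [2.314, 2.117, 0.004]
wrist_force: [0.4, -0.0, 1.7]
width: 36.4
grip_force: 0.0
```

```bash
python3 - <<'E'
from cand import *
s=monitor.get_state(); print(s["t"],s["eef_pos"],s["q"].round(2),s["width"])
p,d=optics.camera("top"); C=cloud("top",d)
m=(C[...,2]>46)&(C[...,2]<65)&(d>0); m[:170]=0;m[250:]=0;m[:,:190]=0;m[:,280:]=0
m&=(C[...,0]<560); rc=cv2.minAreaRect(C[m][:,:2].astype(np.float32)); print(m.sum(),rc)
print(cv2.boxPoints(rc))
q,_=optics.camera("scene")
cv2.imwrite("pics/s5.png",np.hstack([cv2.resize(q[50:160,180:280],None,fx=4,fy=4),cv2.resize(p[160:270,190:290],None,fx=4,fy=4)]))
E
```

```text
8.0833 [ 530.96205598 -137.05803802  175.54146238] [-0.11  0.82  0.6   1.67 -0.59  0.83  0.67] 36.38405091240629
744 ((460.1625061035156, -129.50381469726562), (180.72711181640625, 150.13905334472656), 84.7558364868164)
[[ 377.14795  -212.62778 ]
 [ 526.65857  -226.35051 ]
 [ 543.17706   -46.379852]
 [ 393.66644   -32.65712 ]]
```

View pics/s5.png

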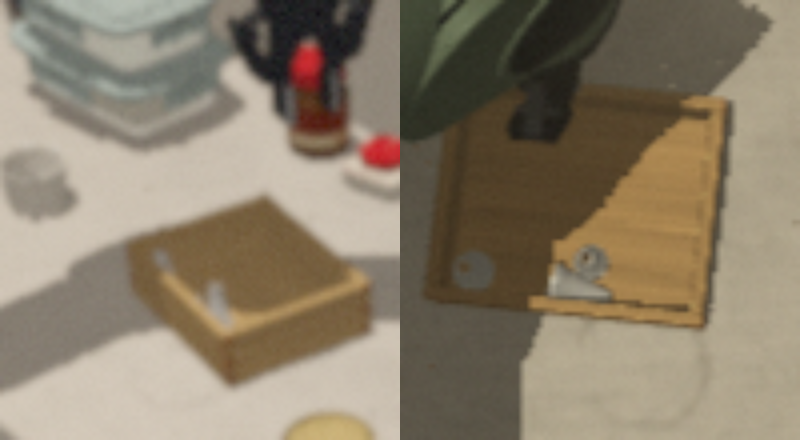

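Left half: the box sits flat, with nozzles at (163,260) and (215,300). Right half: nozzles at (473,270), (580,280, lying) and (590,260), all by the near wall. The right wall inside is clear, and the box is back at (460,-129.5) with yaw -0.09. Now I'll plan the right-wall grasp with the tool leaned in the wall's plane.

```bash
sed -i 's/^yaw=.*;/yaw=-.0905;/; s/459.4/460.0/; s/-129.6/-129.5/' cand.py; grep -n "yaw=\|460.0" cand.py
python3 - <<'E'
from cand import *; from rel import rel
s=monitor.get_state(); q0=s["q"]
P=fk(q0,k,sg); print("fk err",P[0]-s["eef_pos"])
for al,ln,fl in ((25,-25,1),(25,-25,0),(35,-25,1),(35,-28,1)):
    g,o=grasp("right",al,ln,fl); q=q0; out=[]
    bp,bR=boxpose(50,0,0)
    Rg=bR*o; pg=bp+bR.apply(g); ph=pg-Rg.apply([0,0,110.])
    seq=[(ph,Rg),(pg,Rg)]
    from scipy.spatial.transform import Slerp
    sl=Slerp([0,1],R.concatenate([R.from_rotvec(s["ee_rot"]),Rg]))
    for f in np.linspace(.1,1,10): q,e,a=ik(s["eef_pos"]+(ph-s["eef_pos"])*f,sl(f),q)
    qh=q.copy(); m=[]
    for f in np.linspace(.2,1,5): q,e,a=ik(ph+(pg-ph)*f,Rg,q)
    qg=q.copy()
    for az,t in [(70,x) for x in range(2,27,2)]+[(70-x,26+x/5) for x in range(0,21,4)]:
        bp,bR=boxpose(az,t,12); q,e,a=ik(bp+bR.apply(g),bR*o,q); m.append((e+a,q[5]))
    m=np.array(m); print(al,ln,fl,"err",m[:,0].max().round(2),"q6min",m[:,1].min().round(2),qh.round(2),qg.round(2),q.round(2)); print("axes",Rg.as_matrix().round(2).tolist(),ph.round(1),pg.round(1)); rel([(ph,Rg)])
E
```

```text
6:yaw=-.0905; RB=R.from_euler("z",yaw)
10:    c0=np.array([460.0+shift[0],-129.5+shift[1],0])+RB.apply(cor)
fk err [  2.45615612   7.41819897 -11.03337115]
25 -25 1 err 0.0 q6min 0.82 [-0.04  1.22  1.06  1.16 -0.68  1.57 -0.76] [-0.06  1.31  1.02  1.4  -0.77  1.32 -0.64] [-0.43  1.11  1.24  1.9  -0.91  0.82 -0.61]
axes [[0.9, -0.09, -0.42], [-0.08, -1.0, 0.04], [-0.42, 0.0, -0.91]] [ 515.6 -220.4  122.7] [ 469.3 -216.2   23.1]
-85 -7 48 19.7 -19.6 88.5 ;
25 -25 0 err 0.0 q6min 0.51 [ 0.22  1.05  0.19  1.16 -0.04  1.36  1.85] [ 0.23  1.13  0.19  1.4  -0.04  1.04  1.86] [-0.16  0.85  0.49  1.91  0.08  0.51  1.51]
axes [[-0.9, 0.09, -0.42], [0.08, 1.0, 0.04], [0.42, -0.0, -0.91]] [ 515.6 -220.4  122.7] [ 469.3 -216.2   23.1]
-85 -7 48 19.6 19.7 -88.3 ;
35 -25 1 err 0.0 q6min 0.85 [-0.03  1.22  1.06  1.11 -0.68  1.59 -0.78] [-0.06  1.32  1.02  1.36 -0.77  1.34 -0.66] [-0.43  1.11  1.25  1.87 -0.89  0.85 -0.64]
axes [[0.9, -0.09, -0.42], [-0.08, -1.0, 0.04], [-0.42, 0.0, -0.91]] [ 525.6 -221.3  122.7] [ 479.3 -217.1   23.1]
-85 3 49 19.7 -19.6 88.5 ;
35 -28 1 err 0.0 q6min 0.92 [-0.01  1.26  1.06  1.03 -0.67  1.67 -0.82] [-0.05  1.34  1.03  1.3  -0.74  1.4  -0.7 ] [-0.43  1.14  1.26  1.81 -0.84  0.92 -0.69]
axes [[0.88, -0.09, -0.47], [-0.08, -1.0, 0.04], [-0.47, 0.0, -0.88]] [ 529.8 -221.7  120.6] [ 478.4 -217.    23.5]
-85 8 51 22 -22 88.1 ;
```

Request:
move_arm --moves "-85 -7 48 19.6 19.7 -88.3 -0.15;-85 -7 48 19.6 19.7 -88.3 -0.15;-85 -7 48 19.6 19.7 -88.3 -0.15;-85 -7 48 19.6 19.7 -88.3 -0.15;-85 -7 48 19.6 19.7 -88.3 -0.15;-85 -7 48 19.6 19.7 -88.3 -0.15;-85 -7 48 19.6 19.7 -88.3 -0.15;-85 -7 48 19.6 19.7 -88.3 -0.15;-85 -7 48 19.6 19.7 -88.3 -0.15;-85 -7 48 19.6 19.7 -88.3 -0.15;-85 -7 48 19.6 19.7 -88.3 -0.15;-85 -7 48 19.6 19.7 -88.3 -0.15;-85 -7 48 19.6 19.7 -88.3 -0.15;-85 -7 48 19.6 19.7 -88.3 -0.15;-85 -7 48 19.6 19.7 -88.3 -0.15;-85 -7 48 19.6 19.7 -88.3 -0.15;-85 -7 48 19.6 19.7 -88.3 -0.15;-85 -7 48 19.6 19.7 -88.3 -0.15;-85 -7 48 19.6 19.7 -88.3 -0.15;-85 -7 48 19.6 19.7 -88.3 -0.15"

```text
t: 9.85
eef_pos: [514.9, -220.3, 122.7]
ee_rot: [-0.125, -2.701, -0.028]
wrist_force: [0.1, -0.7, -0.2]
width: 36.2
grip_force: 0.0
```

```bash
python3 - <<'E'
from cand import *; from rel import rel
s=monitor.get_state(); print(s["t"],s["q"].round(2)); print(R.from_rotvec(s["ee_rot"]).as_matrix().round(3))
g,o=grasp("right",25,-25,0); bp,bR=boxpose(50,0,0); Rg=bR*o; pg=bp+bR.apply(g)
rel([(pg-Rg.apply([0,0,b]),Rg) for b in (110,70,30,0)])
E
```

```text
9.85 [ 0.23  1.06  0.18  1.16 -0.05  1.36  1.85]
[[-0.902  0.092 -0.422]
 [ 0.083  0.996  0.039]
 [ 0.424  0.    -0.906]]
-1 -0 -0 0.1 -0.1 -0.1 ;-1 -0 40 0.1 -0.1 -0.1 ;-1 -0 80 0.1 -0.1 -0.1 ;-1 -0 110 0.1 -0.1 -0.1 ;
```

Request:
move_arm --moves "0 0 40 0 0 0 -0.15;0 0 65 0 0 0 -0.15;0 0 85 0 0 0 -0.15;0 0 95 0 0 0 -0.15;0 0 103 0 0 0 -0.15;0 0 110 0 0 0 -0.15;0 0 110 0 0 0 -0.15;0 0 110 0 0 0 -0.15"

```text
t: 10.52
eef_pos: [468.8, -216.0, 23.3]
ee_rot: [-0.123, -2.701, -0.028]
wrist_force: [0.0, -0.2, 0.6]
width: 36.7
grip_force: 0.0
```

```bash
python3 - <<'E'
from h import *
p,d=optics.camera("scene"); q,_=optics.camera("top")
cv2.imwrite("pics/s6.png",np.hstack([cv2.resize(p[50:160,180:280],None,fx=4,fy=4),cv2.resize(q[160:270,190:290],None,fx=4,fy=4)]))
E
```

```text
(no output)
```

View pics/s6.png

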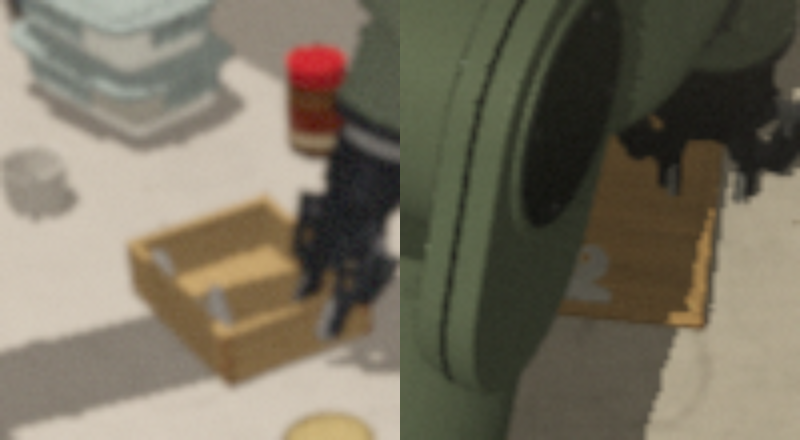

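Left half: one finger is inside the right wall at (305,290) and one outside at (330,325). The nozzles stay at (163,262) and (217,300), clear of the fingers. I'm closing.

Request:
move_arm --moves "0 0 0 0 0 0 -0.4;0 0 0 0 0 0 -0.6;0 0 0 0 0 0 -0.8;0 0 0 0 0 0 -1;0 0 0 0 0 0 -1;0 0 0 0 0 0 -1;0 0 0 0 0 0 -1;0 0 0 0 0 0 -1;0 0 0 0 0 0 -1;0 0 -5 0 0 0 -1" --squeeze 80

```text
t: 11.45
eef_pos: [470.3, -216.1, 27.2]
ee_rot: [-0.123, -2.7, -0.028]
wrist_force: [-0.8, 0.2, -4.3]
width: 8.1
grip_force: 78.0
```

```bash
cat > p2.py <<'E'
from cand import *; from rel import rel
s=monitor.get_state(); print(s["t"],s["eef_pos"],s["q"].round(2),s["wrist_force"])
# grasp as measured now: tool in the box frame, box level and on the worktop when the fingers closed
g,o=grasp("right",25,-25,0)
def poses(seq): 
    out=[]
    for a in seq:
        bp,bR=boxpose(*a); out.append((bp+bR.apply(g),bR*o))
    return out
E
python3 - <<'E'
from p2 import *
seq=[(70,0,8),(70,0,16)]+[(70,t,16) for t in np.linspace(1.5,27,18)]
rel(poses(seq))
rel(poses([(70,28,16),(70,29,16),(70,30,16)]+[(70,30,16)]*1+[(70-20*x/10,30,16) for x in range(1,11)]),poses([seq[-1]])[0])
E
```

```text
11.45 [ 470.30714134 -216.0656365    27.23602028] [ 0.24  1.13  0.16  1.38 -0.05  1.06  1.86] [-0.77461062  0.20661641 -4.28099468]
3 -0 -3 0.1 -0.1 -0 ;6 -0 -10 0.1 -0.1 -0 ;8 0 -15 1.3 -0.7 0.6 ;11 1 -19 2.6 -1.2 1.2 ;13 2 -24 3.9 -1.7 1.8 ;16 3 -28 5.2 -2.2 2.4 ;18 4 -33 6.4 -2.7 2.9 ;21 5 -37 7.7 -3.2 3.5 ;23 7 -41 9 -3.7 4.1 ;26 8 -45 10.3 -4.3 4.7 ;28 10 -50 11.5 -4.8 5.3 ;31 12 -54 12.8 -5.3 5.9 ;34 14 -58 14.1 -5.8 6.5 ;36 16 -62 15.4 -6.3 7.1 ;39 18 -66 16.7 -6.8 7.7 ;42 20 -69 17.9 -7.3 8.3 ;44 22 -73 19.2 -7.8 8.9 ;47 25 -77 20.5 -8.4 9.5 ;50 27 -81 21.8 -8.9 10.1 ;53 30 -84 23 -9.4 10.7 ;
2 0 -3 0.9 -0.3 0.4 ;3 1 -6 1.7 -0.7 0.8 ;5 1 -9 2.6 -1 1.2 ;5 1 -9 2.6 -1 1.2 ;6 1 -9 2.1 -2 1.3 ;7 0 -9 1.7 -2.9 1.3 ;8 -0 -8 1.2 -3.8 1.3 ;9 -1 -8 0.7 -4.7 1.4 ;10 -2 -7 0.1 -5.6 1.4 ;11 -2 -6 -0.4 -6.4 1.4 ;12 -3 -5 -1 -7.3 1.4 ;13 -3 -4 -1.7 -8.1 1.3 ;14 -4 -3 -2.3 -8.9 1.3 ;14 -5 -2 -3 -9.7 1.2 ;
```

Request:
move_arm --moves "3 0 -3 0 0 0 -1;6 0 -10 0 0 0 -1;8 0 -15 1.3 -0.7 0.6 -1;11 1 -19 2.6 -1.2 1.2 -1;13 2 -24 3.9 -1.7 1.8 -1;16 3 -28 5.2 -2.2 2.4 -1;18 4 -33 6.4 -2.7 2.9 -1;21 5 -37 7.7 -3.2 3.5 -1;23 7 -41 9 -3.7 4.1 -1;26 8 -45 10.3 -4.3 4.7 -1;28 10 -50 11.5 -4.8 5.3 -1;31 12 -54 12.8 -5.3 5.9 -1;34 14 -58 14.1 -5.8 6.5 -1;36 16 -62 15.4 -6.3 7.1 -1;39 18 -66 16.7 -6.8 7.7 -1;42 20 -69 17.9 -7.3 8.3 -1;44 22 -73 19.2 -7.8 8.9 -1;47 25 -77 20.5 -8.4 9.5 -1;50 27 -81 21.8 -8.9 10.1 -1;53 30 -84 23 -9.4 10.7 -1"

```text
t: 13.12
eef_pos: [461.0, -184.9, 126.6]
ee_rot: [-0.264, -2.782, 0.603]
wrist_force: [-0.7, -0.2, -2.9]
width: 8.0
grip_force: 78.1
```

```bash
python3 - <<'E'
from p2 import *
print(s["wrist_torque"],s["grip_force"])
rel(poses([(70,28,16),(70,29,16),(70,30,16)]+[(70,30,16)]*1))
for n in("scene","top"):
    p,d=optics.camera(n); np.savez(f"{n}7.npz",p=p,d=d); C=cloud(n,d)
    bp,bR=boxpose(70,27,16); B=bR.inv().apply(C.reshape(-1,3)-bp)
    hsv=cv2.cvtColor(p,cv2.COLOR_BGR2HSV).reshape(-1,3)
    m=(d.ravel()>0)&(abs(B[:,0])<62)&(abs(B[:,1])<78)&(B[:,2]>9)&(B[:,2]<45)
    hs=hsv[m]; g_=hs[:,1]<70; Q=B[m][g_]
    print(n,m.sum(),len(Q)); 
    H,_,_=np.histogram2d(Q[:,0],Q[:,1],bins=[np.arange(-75,76,15),np.arange(-90,91,15)]); print(H.astype(int))
E
```

```text
13.1167 [ 460.9576891  -184.94228174  126.60524598] [-0.16  0.95  0.47  1.69  0.09  0.82  1.49] [-0.73456364 -0.20479661 -2.90289683]
[ 0.43229704 -0.72034556 -0.02304279] 78.14960718154907
1 0 -2 0.8 -0.2 0.3 ;3 1 -5 1.6 -0.6 0.7 ;4 1 -8 2.5 -0.9 1.1 ;4 1 -8 2.5 -0.9 1.1 ;
scene 35 7
[[0 0 0 0 0 0 0 0 0 0 0 0]
 [0 0 0 0 0 0 0 0 0 0 0 0]
 [0 0 0 0 0 0 0 3 4 0 0 0]
 [0 0 0 0 0 0 0 0 0 0 0 0]
 [0 0 0 0 0 0 0 0 0 0 0 0]
 [0 0 0 0 0 0 0 0 0 0 0 0]
 [0 0 0 0 0 0 0 0 0 0 0 0]
 [0 0 0 0 0 0 0 0 0 0 0 0]
 [0 0 0 0 0 0 0 0 0 0 0 0]
 [0 0 0 0 0 0 0 0 0 0 0 0]]
top 578 238
[[ 0  0  0  0  0  0  0  2  7  2  3  0]
 [ 0  0  0  0  0  0  0 25 38 21 44  3]
 [ 0  0  0  0  0  0  0  0 38 12 13  0]
 [ 0  0  0  0  0  0  0  0 30  0  0  0]
 [ 0  0  0  0  0  0  0  0  0  0  0  0]
 [ 0  0  0  0  0  0  0  0  0  0  0  0]
 [ 0  0  0  0  0  0  0  0  0  0  0  0]
 [ 0  0  0  0  0  0  0  0  0  0  0  0]
 [ 0  0  0  0  0  0  0  0  0  0  0  0]
 [ 0  0  0  0  0  0  0  0  0  0  0  0]]
```

Request:
move_arm --moves "1 0 -2 0.8 -0.2 0.3 -1;3 1 -5 1.6 -0.6 0.7 -1;4 1 -8 2.5 -0.9 1.1 -1;4 1 -8 2.5 -0.9 1.1 -1;4 1 -8 2.5 -0.9 1.1 -1;4 1 -8 2.5 -0.9 1.1 -1;4 1 -8 2.5 -0.9 1.1 -1;4 1 -8 2.5 -0.9 1.1 -1;4 1 -8 2.5 -0.9 1.1 -1;4 1 -8 2.5 -0.9 1.1 -1"

```text
t: 14.05
eef_pos: [459.8, -180.4, 133.6]
ee_rot: [-0.278, -2.78, 0.669]
wrist_force: [-0.9, -0.2, -3.9]
width: 7.9
grip_force: 78.4
```

```bash
cat > noz.py <<'E'
from p2 import *
def noz(az,t,lift,names=("top",)):
    for n in names:
        p,d=optics.camera(n); C=cloud(n,d)
        # box frame from the measured tool pose
        s=monitor.get_state(); Ro=R.from_rotvec(s["ee_rot"]); bR=Ro*o.inv(); bp=s["eef_pos"]-bR.apply(g)
        tz=bR.apply([0,0,1]); cor=bp+bR.apply([[-75,90,0],[-75,-90,0],[75,90,0]])
        print("tilt %.1f az %.1f corner z"%(np.degrees(np.arccos(tz[2])),np.degrees(np.arctan2(*(RB.inv().apply(tz)*[-1,1,1])[1::-1]))),cor[:,2].round(1),cor[0].round(1))
        B=bR.inv().apply(C.reshape(-1,3)-bp); hsv=cv2.cvtColor(p,cv2.COLOR_BGR2HSV).reshape(-1,3)
        m=(d.ravel()>0)&(abs(B[:,0])<64)&(abs(B[:,1])<79)&(B[:,2]>9)&(B[:,2]<48)&(hsv[:,1]<70); Q=B[m]
        H,_,_=np.histogram2d(Q[:,0],Q[:,1],bins=[np.arange(-66,67,12),np.arange(-84,85,12)]); print(n,len(Q)); print(H.astype(int)[:6])
    return p,d
E
python3 - <<'E'
from noz import *
noz(70,30,16); rel(poses([(70-20*x/10,30,16) for x in range(1,11)]))
E
```

```text
14.05 [ 459.8221992  -180.44425733  133.56244184] [-0.21  0.94  0.5   1.72  0.1   0.81  1.44] [-0.88604136 -0.24325769 -3.94277997]
tilt 29.9 az 70.1 corner z [ 15.8 100.1  41.2] [393.5 -33.7  15.8]
top 255
[[ 0  0  0  0  0  0  0  0 14 20 15  8 18  1]
 [ 0  0  0  0  0  0  0  0  4 17 24  9 37  3]
 [ 0  0  0  0  0  0  0  0  0  0  1  2 18  0]
 [ 0  0  0  0  0  0  0  0  0  0  0  4 51  5]
 [ 0  0  0  0  0  0  0  0  0  0  0  0  4  0]
 [ 0  0  0  0  0  0  0  0  0  0  0  0  0  0]]
2 -0 -1 -0.3 -1 0.2 ;3 -1 -0 -0.8 -1.9 0.2 ;4 -1 0 -1.3 -2.8 0.3 ;5 -2 1 -1.8 -3.7 0.4 ;6 -3 1 -2.4 -4.6 0.4 ;7 -3 2 -3 -5.5 0.4 ;8 -4 3 -3.6 -6.3 0.4 ;9 -4 4 -4.2 -7.1 0.4 ;9 -5 5 -4.8 -7.9 0.4 ;10 -5 6 -5.5 -8.7 0.3 ;
```

Request:
move_arm --moves "2 0 -1 -0.3 -1 0.2 -1;3 -1 0 -0.8 -1.9 0.2 -1;4 -1 0 -1.3 -2.8 0.3 -1;5 -2 1 -1.8 -3.7 0.4 -1;6 -3 1 -2.4 -4.6 0.4 -1;7 -3 2 -3 -5.5 0.4 -1;8 -4 3 -3.6 -6.3 0.4 -1;9 -4 4 -4.2 -7.1 0.4 -1;9 -5 5 -4.8 -7.9 0.4 -1;10 -5 6 -5.5 -8.7 0.3 -1;10 -5 6 -5.5 -8.7 0.3 -1;10 -5 6 -5.5 -8.7 0.3 -1;10 -5 6 -5.5 -8.7 0.3 -1"

```text
t: 15.18
eef_pos: [448.2, -184.7, 132.9]
ee_rot: [-0.263, -2.962, 0.581]
wrist_force: [0.3, -0.1, -2.7]
width: 8.0
grip_force: 78.4
```

```bash
python3 - <<'E'
from noz import *
p,d=noz(50,30,16); C=cloud("top",d)
P=poses([(50,30,l) for l in (12,9,6,4,2,0)]); rel(P)
E
```

```text
15.1833 [ 448.15834917 -184.67893605  132.90824261] [-0.17  0.85  0.46  1.91  0.1   0.52  1.47] [ 0.32624542 -0.13348485 -2.69694321]
tilt 30.0 az 50.0 corner z [16.  85.1 64.1] [393.5 -32.4  16. ]
top 260
[[ 0  0  0  0  0  0  0  0 19 16 12  8  9  3]
 [ 0  0  0  0  0  0  0  0  2 17 27 14 42  3]
 [ 0  0  0  0  0  0  0  0  0  0  3  2 19  0]
 [ 0  0  0  0  0  0  0  0  0  0  0  1 51  4]
 [ 0  0  0  0  0  0  0  0  0  0  0  0  7  1]
 [ 0  0  0  0  0  0  0  0  0  0  0  0  0  0]]
-0 1 4 -0 -0 0.1 ;-0 2 7 -0 -0 0.1 ;-1 3 10 -0 -0 0.1 ;-1 4 11 -0 -0 0.1 ;-1 5 13 -0 -0 0.1 ;-1 5 15 -0 -0 0.1 ;
```

Request:
move_arm --moves "0 1 4 0 0 0 -1;0 2 7 0 0 0 -1;-1 3 10 0 0 0 -1;-1 3 10 0 0 0 -1;-1 4 11 0 0 0 -1;-1 4 11 0 0 0 -1"

```text
t: 15.73
eef_pos: [448.0, -185.2, 121.0]
ee_rot: [-0.263, -2.962, 0.581]
wrist_force: [-0.4, -0.6, -2.5]
width: 7.9
grip_force: 78.3
```

```bash
python3 - <<'E'
from noz import *
Fs=[]; 
for i in range(3):
    optics.camera("top"); x=monitor.get_state(); Fs.append(np.r_[x["wrist_force"],x["wrist_torque"]])
print(np.mean(Fs,0).round(2),np.std(Fs,0).round(2))
Ro=R.from_rotvec(s["ee_rot"]); bR=Ro*o.inv(); bp=s["eef_pos"]-bR.apply(g); print("corner",bp+bR.apply([-75,90,0]))
for n in("top","scene"):
    p,d=optics.camera(n); np.savez(n+"8.npz",p=p,d=d); C=cloud(n,d).reshape(-1,3); B=bR.inv().apply(C-bp); hsv=cv2.cvtColor(p,cv2.COLOR_BGR2HSV).reshape(-1,3)
    w=(d.ravel()>0)&(hsv[:,1]>70)
    fl=w&(abs(B[:,0])<55)&(abs(B[:,1])<60)&(abs(B[:,2]-6)<10)
    rim=w&(((abs(abs(B[:,0])-70.5)<6)&(abs(B[:,1])<88))|((abs(abs(B[:,1])-85.5)<6)&(abs(B[:,0])<73)))&(abs(B[:,2]-55)<9)
    for nm,m in(("floor",fl),("rim",rim)):
        Q=B[m]; 
        if len(Q)<30: print(n,nm,len(Q)); continue
        A=np.c_[Q[:,:2],np.ones(len(Q))]
        z=np.linalg.lstsq(A,Q[:,2],rcond=None)[0]
        for _ in range(3):
            k_=abs(A@z-Q[:,2])<4; z=np.linalg.lstsq(A[k_],Q[k_,2],rcond=None)[0]
        print(n,nm,len(Q),"slope deg x,y",np.degrees(z[:2]).round(1),"z0 %.1f"%z[2])
    near=w&(B[:,2]>48)&(B[:,2]<62)&(abs(B[:,0])<90)&(abs(B[:,1])<105)
    Q=B[near]; print(n,"rim extents",np.percentile(Q,[.5,99.5],axis=0).round(1).tolist())
    q=C[w&(B[:,2]>-8)&(abs(B[:,0]+75)<25)&(abs(B[:,1]-90)<25)]
E
```

```text
15.7333 [ 447.98233277 -185.21155941  120.96856666] [-0.16  0.87  0.46  1.92  0.1   0.49  1.47] [-0.44494239 -0.57453876 -2.52724265]
[-0.1   0.73 -3.94  0.35 -0.29  0.  ] [1.32 0.59 0.21 0.01 0.01 0.03]
corner [393.28328083 -32.94237815   4.19690312]
top floor 812 slope deg x,y [ 0.2 -0.5] z0 6.2
top rim 609 slope deg x,y [-0.2 -0.4] z0 54.2
top rim extents [[-74.0, -89.9, 48.3], [75.3, 90.8, 58.9]]
scene floor 2
scene rim 150 slope deg x,y [-0.9 -0.3] z0 50.7
scene rim extents [[-77.6, -100.7, 48.0], [70.5, 90.9, 55.1]]
```

Request:
move_arm --moves "0 0.4 1 0 0 0 -1;0 0.7 1.8 0 0 0 -1;0 0.7 1.8 0 0 0 -1;0 0.7 1.8 0 0 0 -1"

```text
t: 16.32
eef_pos: [447.8, -185.3, 119.2]
ee_rot: [-0.263, -2.962, 0.581]
wrist_force: [0.2, 0.6, -3.2]
width: 8.0
grip_force: 78.3
```

```bash
cat > ft.py <<'E'
from h import *
Fs=[]
for i in range(3):
    optics.camera("top"); x=monitor.get_state(); Fs.append(np.r_[x["wrist_force"],x["wrist_torque"]])
print(x["t"],x["eef_pos"].round(2),np.mean(Fs,0).round(2),np.std(Fs,0).round(2))
E
python3 ft.py
```

```text
16.4667 [ 447.86 -185.31  119.26] [-0.05  0.12 -3.12  0.37 -0.29 -0.02] [0.56 0.6  0.26 0.02 0.03 0.03]
```

No contact yet. I'll go down another 1 mm.

Request:
move_arm --moves "0 0.2 0.5 0 0 0 -1;0 0.4 0.9 0 0 0 -1;0 0.4 0.9 0 0 0 -1;0 0.4 0.9 0 0 0 -1"

```text
t: 16.8
eef_pos: [447.8, -185.3, 118.2]
ee_rot: [-0.263, -2.962, 0.581]
wrist_force: [0.6, 0.0, -3.5]
width: 8.1
grip_force: 78.3
```

```bash
python3 ft.py
```

```text
16.95 [ 447.79 -185.29  118.27] [ 0.5   0.35 -3.35  0.4  -0.28 -0.01] [0.18 0.41 0.11 0.03 0.05 0.02]
```

Request:
move_arm --moves "0 0.2 0.5 0 0 0 -1;0 0.4 0.9 0 0 0 -1;0 0.4 0.9 0 0 0 -1;0 0.4 0.9 0 0 0 -1"

```text
t: 17.28
eef_pos: [447.7, -185.3, 117.3]
ee_rot: [-0.263, -2.963, 0.581]
wrist_force: [-1.1, -0.2, -2.9]
width: 8.2
grip_force: 78.4
```

```bash
python3 ft.py
```

```text
17.4333 [ 447.72 -185.26  117.31] [-0.11 -0.15 -3.08  0.36 -0.29  0.05] [0.09 0.26 0.49 0.01 0.01 0.01]
```

Request:
move_arm --moves "0 0.2 0.4 0 0 0 -1;0 0.3 0.7 0 0 0 -1;0 0.3 0.7 0 0 0 -1;0 0.3 0.7 0 0 0 -1"

```text
t: 17.77
eef_pos: [447.7, -185.3, 116.5]
ee_rot: [-0.263, -2.963, 0.581]
wrist_force: [0.8, -0.5, -1.2]
width: 8.3
grip_force: 78.6
```

```bash
python3 ft.py
```

```text
17.9167 [ 447.67 -185.27  116.55] [ 0.69 -0.51 -1.38  0.27 -0.26  0.06] [0.31 0.3  0.25 0.01 0.01 0.04]
```

Request:
move_arm --moves "0 0.1 0.2 0 0 0 -1;0 0.1 0.2 0 0 0 -1;0 0.1 0.2 0 0 0 -1;0 0.1 0.2 0 0 0 -1;0 0.1 0.2 0 0 0 -1;0 0.1 0.2 0 0 0 -1;0 0.1 0.2 0 0 0 -1;0 0.1 0.2 0 0 0 -1;0 0.1 0.2 0 0 0 -1;0 0.1 0.2 0 0 0 -1"

```text
t: 18.75
eef_pos: [447.7, -185.2, 116.3]
ee_rot: [-0.263, -2.963, 0.581]
wrist_force: [0.6, -1.1, -0.9]
width: 8.0
grip_force: 78.7
```

```bash
python3 ft.py; python3 - <<'E'
from noz import *
noz(50,30,0); p,_=noz(50,30,0); q,_=optics.camera("scene")
cv2.imwrite("pics/s9.png",np.hstack([cv2.resize(q[60:160,170:270],None,fx=4,fy=4),cv2.resize(p[170:270,180:280],None,fx=4,fy=4)]))
E
```

```text
18.9 [ 447.62 -185.21  116.3 ] [ 0.73 -0.8  -0.91  0.25 -0.27  0.06] [0.42 0.2  0.59 0.01 0.01 0.02]
18.9 [ 447.62369674 -185.21212108  116.29734211] [-0.16  0.88  0.46  1.92  0.1   0.48  1.47] [ 0.18998743 -0.87084047 -1.68442705]
tilt 30.0 az 50.0 corner z [-0.5 68.5 47.6] [392.9 -33.   -0.5]
top 257
[[ 0  0  0  0  0  0  0  0 19 16 14  6 11  1]
 [ 0  0  0  0  0  0  0  0  2 17 28 13 40  2]
 [ 0  0  0  0  0  0  0  0  0  0  2  2 18  1]
 [ 0  0  0  0  0  0  0  0  0  0  0  3 52  3]
 [ 0  0  0  0  0  0  0  0  0  0  0  0  6  1]
 [ 0  0  0  0  0  0  0  0  0  0  0  0  0  0]]
tilt 30.0 az 50.0 corner z [-0.5 68.5 47.6] [393.  -33.   -0.5]
top 265
[[ 0  0  0  0  0  0  0  0 18 15 14  5 11  2]
 [ 0  0  0  0  0  0  0  0  3 16 32 15 40  2]
 [ 0  0  0  0  0  0  0  0  0  0  1  1 24  2]
 [ 0  0  0  0  0  0  0  0  0  0  0  0 49  5]
 [ 0  0  0  0  0  0  0  0  0  0  0  0  9  1]
 [ 0  0  0  0  0  0  0  0  0  0  0  0  0  0]]
```

View pics/s9.png

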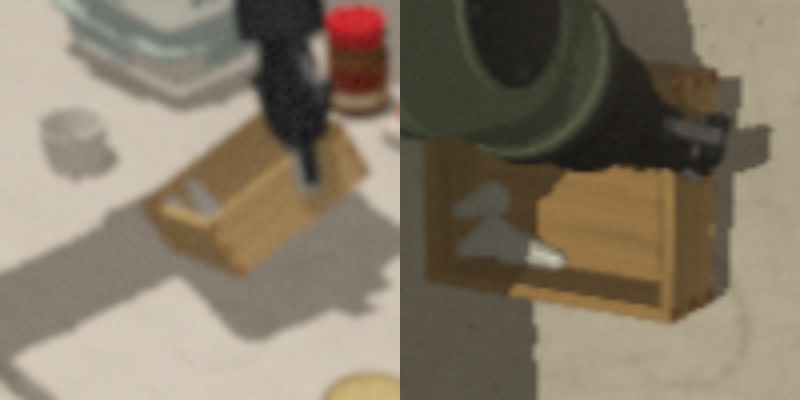

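The box is held at 30° with its low near-left corner on the worktop, the corner carrying roughly 2.5 N. The three nozzles lie together in that corner (right half, about (480,200), (485,240) and (545,255)) and have not moved between readings. The ramekin is where it was, at (78,140) in the left half. Handing in.

```bash
python3 -c "
from bench import finish_job; print(finish_job())"
```

```text
the job is handed in; nothing more can be done
None
```

I handed in the job with the box held by its right wall at about 30°, its near-left corner (the ramekin's side) resting lightly on the worktop, and all three nozzles at rest together in that corner. My first grasp, on the far wall, couldn't reach that tilt, so I set the box back down and took it by the right wall instead.

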